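Line up the pigment jars by size on the bench rack

ROBOT

A 6-joint arm with a two-finger parallel gripper is mounted at the origin on the work surface. World frame = base frame: x ahead of the robot, y to its left, z up, the work surface at z = 0. Lengths are in m, angles in degrees, forces in N, time in s.
With the tool pointing down it reaches from about 0.4 to 0.825 m from the base axis. Payload 7 kg.
Tool frame: the origin (TCP) lies at the centre of the arm's flange, where the gripper is bolted on; the fingertips stand 178 mm ahead of it and the grasp point (between the pads) lies 159 mm ahead of it (ctrl.hold_point_z is the distance from the TCP to the grasp point, in m); z points along the fingers, y is the line along which they close (so a half turn about z gives the same grasp; the last joint's range is limited). The gripper opens to 88 mm and grips with 3 to 60 N. Pads are 19 mm wide; open, the fingers measure 130 mm over their backs; the gripper's body (78 mm by 193 mm) begins 47 mm behind the grasp point.
Start: joints at [-59.009, 20.546, 0.682, 0, -70.136, -16.507], TCP at [0.169, -0.654, 0.405] pointing down, gripper open.
Joint ranges: [-176.03, 176.03], [-82.01, 121.73], [-58.28, 71.71], [-173.87, 95.51], [-174.79, -0.11], [-173.66, 173.66]. Speed limits (degrees/s): [136.94, 136.94, 172.46, 180, 180, 180].

INTERFACE

Orientations are given as [roll, pitch, yaw] about the fixed x, y, z axes, in that order (R = Rz(yaw) Ry(pitch) Rx(roll)).
In Python, from plant import ctrl gives the robot as it stands.
- The arm moves only by the shell command python3 -m inch 'ROWS'. ROWS is JSON, one flat list of numbers, 7 for each row, row after row: the closure, from 0 (fully open) to 1 (shut), then the shift along the tool's x, y, z in mm, then the turn, a rotation vector about the tool's x, y, z in degrees. In form: [hand, x, y, z, wx, wy, wz, hand, x, y, z, wx, wy, wz, ...]. A call has 1 to 5 rows; each row is the pose to reach, as a shift and turn from the pose commanded when the call began, along the tool's axes at that moment; what a row does not reach only later rows make up. A row lasts 1/10 s, in which the tool goes at most 50 mm and 8.59 degrees, less where a joint would pass 70% of its speed; a pose out of reach is approached as far as the arm can. A call with a gripper value outside its range is refused whole. The fingers move at their own pace and stop on an object; the grip force is fixed at half the most. Time passes only in rows, so rows that repeat a pose let the fingers close. It gives the time, the measured TCP pose, the force, the opening and the grip force at its end, in the units of the state.
- ctrl.get_obs(): the state, without advancing time (a new reading comes with each control period).
- ctrl.snapshot(name): name is "scene" or "side" or "wrist"; returns a dict with "frame" (480x640x3 uint8, red, green, blue), "K" (3x3 intrinsics, pixels), "R" (3x3) and "t" (3): a world point X has camera coordinates R X + t. Camera axes: x right, y down, z forward; pixel columns grow to the right and rows downward; lengths in m; the calibration is good to about 2 mm. A picture is of the moment at which its call begins. There is no depth.
- ctrl.close_job(): hands the job in; it is judged then, once.
Trained networks look in a picture, given as the dict that the camera call returned (one of the last four; its "shot" number tells which), for a name from the list of things; names that differ only in an ending like _2 or _b are one class to them, and where a whole thing is asked for, a point or a joint stands for the part that bears it (a point fixed in the world has none). Each returns a list of dicts, best first, with "p" (0 to 1); they miss things now and then, are a little off and sometimes report something else, mostly with a low value. They report only what shows in the picture. A call takes as long as a camera call.
- ctrl.recognise(picture, thing): "location" ([x, y, z] in m, in world coordinates, good to about 4 mm: the middle of the surface that is visible of it).
- ctrl.trace(picture, thing): "pixels" (480x640 bool, what is visible of it).
- ctrl.mark_of(picture, thing): "location" ([x, y, z] in m, in world coordinates, good to about 4 mm: a listed point, or the origin of a listed thing).
The state is a dict: "clock": time; "joint_pos": joint angles; "qvel": joint speeds; "tau": joint torques, N m; "tool_pos": TCP position; "orientation": TCP orientation; "force": force on the tool from outside, world axes, zero at the start; "moment": the same for the moment, N m; "opening": finger opening in m; "gripper_force": force on a finger pad.
Only numpy, scipy, OpenCV 4.12 (cv2) and the standard library are available. Lean on these libraries where they do the work, as an engineer would, in place of code of your own. Each camera call takes 0.05 s, during which the arm holds its last target. There are 200 camera calls.

TASK

Line up the four white pigment jars in order of size on the cork spots of the dark plank, one jar centred upright on each spot: the smallest on the spot next to the terracotta bowl, then each larger one in turn, so that the largest is farthest from the bowl. Do not tip any jar over, and leave the black box, the steel can and the brush where they are.

Things in the scene. Friction and masses are not known exactly. Their poses are not given: they have to be found in the camera images.
- jar_q_mid (a point): The smallest of four loose white screw-top plastic jars with a paper band and a grey lid: 44 mm tall over all, body 38 mm in diameter and straight-sided, the top 12 mm being the lid, 34 mm in diameter. Starts upright on the table, weighs 40 to 80 g. The point is its centre, half-way up (22 mm above its underside), z along the jar's axis.
- jar_s_mid (a point): The second smallest of four loose white screw-top plastic jars with a paper band and a grey lid: 66 mm tall over all, body 46 mm in diameter and straight-sided, the top 12 mm being the lid, 42 mm in diameter. Starts upright on the table, weighs 75 to 145 g. The point is its centre, half-way up (33 mm above its underside), z along the jar's axis.
- jar_p_mid (a point): The second largest of four loose white screw-top plastic jars with a paper band and a grey lid: 88 mm tall over all, body 54 mm in diameter and straight-sided, the top 12 mm being the lid, 50 mm in diameter. Starts upright on the table, weighs 130 to 250 g. The point is its centre, half-way up (44 mm above its underside), z along the jar's axis.
- jar_r_mid (a point): The largest of four loose white screw-top plastic jars with a paper band and a grey lid: 110 mm tall over all, body 62 mm in diameter and straight-sided, the top 12 mm being the lid, 58 mm in diameter. Starts upright on the table, weighs 220 to 420 g. The point is its centre, half-way up (55 mm above its underside), z along the jar's axis.
- spota: One of four identical round cork spots, 66 mm in diameter, flush in the top of a fixed dark plank that lies flat on the table (110 mm wide, 540 mm long, its top 12 mm above the table). They stand in a straight row along the plank at 90 mm from centre to centre; the letters say nothing about their order in the row. Origin: centre of the spot, on the plank's top; z up.
- spotb: One of four identical round cork spots, 66 mm in diameter, flush in the top of a fixed dark plank that lies flat on the table (110 mm wide, 540 mm long, its top 12 mm above the table). They stand in a straight row along the plank at 90 mm from centre to centre; the letters say nothing about their order in the row. Origin: centre of the spot, on the plank's top; z up.
- spotc: One of four identical round cork spots, 66 mm in diameter, flush in the top of a fixed dark plank that lies flat on the table (110 mm wide, 540 mm long, its top 12 mm above the table). They stand in a straight row along the plank at 90 mm from centre to centre; the letters say nothing about their order in the row. Origin: centre of the spot, on the plank's top; z up.
- spotd: One of four identical round cork spots, 66 mm in diameter, flush in the top of a fixed dark plank that lies flat on the table (110 mm wide, 540 mm long, its top 12 mm above the table). They stand in a straight row along the plank at 90 mm from centre to centre; the letters say nothing about their order in the row. Origin: centre of the spot, on the plank's top; z up.
- bowl: Small terracotta bowl, 80 mm across and 36 mm high, fixed on one end of the plank (either end) in line with the spots, 90 mm from the nearest spot's centre. At the plank's other end a low pale wooden brush rest (70 x 50 x 26 mm), not the bowl, is fixed likewise. Origin: centre of its underside, on the plank's top; z up.
- casket: Bystander: black lacquered box with painted flowers, 156 x 116 x 78 mm, loose on the table to the robot's right. Origin: centre of its underside.
- tin: Bystander: bare steel can, 70 mm in diameter, 80 mm high, loose on the table to the robot's left. Origin: centre of its underside.
- brush: Bystander: paint brush lying loose on the table to the robot's left, about 200 mm long. Origin: below the middle of its length.

How it is judged (in metres and radians):
At the end, for the whole second after the job is handed in: Counted from the bowl, the first, second, third and fourth spots carry the smallest, second smallest, second largest and largest jar, each standing on the plank upright (within 0.1 rad), its axis within 15 mm of the spot's centre, released and at rest ((horizontal distance between jar_q_mid and spota below 0.015 m or horizontal distance between jar_q_mid and spotb below 0.015 m or horizontal distance between jar_q_mid and spotc below 0.015 m or horizontal distance between jar_q_mid and spotd below 0.015 m) and horizontal distance between jar_q_mid and bowl between 0.06 and 0.12 m and height (world z) of jar_q_mid between 0.03 and 0.038 m and angle between each of jar_q_mid, jar_s_mid, jar_p_mid, jar_r_mid's own z axis and vertical below 0.1 rad and linear speed of each of jar_q, jar_s, jar_p, jar_r below 0.02 m/s and angular speed of each of jar_q, jar_s, jar_p, jar_r below 0.2 rad/s and (horizontal distance between jar_s_mid and spota below 0.015 m or horizontal distance between jar_s_mid and spotb below 0.015 m or horizontal distance between jar_s_mid and spotc below 0.015 m or horizontal distance between jar_s_mid and spotd below 0.015 m) and horizontal distance between jar_s_mid and bowl between 0.15 and 0.21 m and height (world z) of jar_s_mid between 0.041 and 0.049 m and (horizontal distance between jar_p_mid and spota below 0.015 m or horizontal distance between jar_p_mid and spotb below 0.015 m or horizontal distance between jar_p_mid and spotc below 0.015 m or horizontal distance between jar_p_mid and spotd below 0.015 m) and horizontal distance between jar_p_mid and bowl between 0.24 and 0.3 m and height (world z) of jar_p_mid between 0.052 and 0.06 m and (horizontal distance between jar_r_mid and spota below 0.015 m or horizontal distance between jar_r_mid and spotb below 0.015 m or horizontal distance between jar_r_mid and spotc below 0.015 m or horizontal distance between jar_r_mid and spotd below 0.015 m) and horizontal distance between jar_r_mid and bowl between 0.33 and 0.39 m and height (world z) of jar_r_mid between 0.063 and 0.071 m); the robot touches nothing.
It fails at once if a jar is tipped over (angle between any of jar_q_mid, jar_s_mid, jar_p_mid, jar_r_mid's own z axis and vertical above 0.7 rad).
It fails at once if the black box is moved by more than 30 mm (distance of casket from where it was at the start of the episode above 0.03 m).
It fails at once if the steel can is moved by more than 30 mm (distance of tin from where it was at the start of the episode above 0.03 m).
It fails at once if the brush is moved by more than 30 mm (distance of brush from where it was at the start of the episode above 0.03 m).
It also fails if it takes over 96 s, if anything falls off the work surface, if the arm or the gripper's body presses on something with over 40 N, if the wrist force passes 120 N, or if a joint passes its speed limit or range.

## Working session

There is one attempt and no reset: what is moved stays moved. The work goes in short steps, Python scripts to look and compute and a shell command to move; the robot and the scene stay as the last step left them, time stands still between calls to the robot, and variables do not carry over. Pictures are saved under pics/ and viewed, at most 14 in all, crops included, and the job is handed in when it is done.

```bash
mkdir -p pics; cat > h.py <<'E'
import numpy as np, cv2
from plant import ctrl
E
python3 - <<'E'
from h import *
for c in ("scene","side"):
    s=ctrl.snapshot(c); cv2.imwrite(f"pics/{c}0.png",s["frame"][:,:,::-1])
    print(c)
    for n in ["jar_q_mid","jar_s_mid","jar_p_mid","jar_r_mid","spota","bowl","casket","tin","brush"]:
        r=ctrl.mark_of(s,n)
        print(n,[(np.round(d["location"],3).tolist(),round(d["p"],2)) for d in r[:5]])
o=ctrl.get_obs(); print(o["clock"],o["tool_pos"],o["orientation"],o["opening"])
E
```

```text
scene
jar_q_mid [([0.469, 0.071, 0.024], 0.83)]
jar_s_mid [([0.451, -0.284, 0.034], 0.7)]
jar_p_mid [([0.464, -0.111, 0.041], 0.73)]
jar_r_mid [([0.447, 0.293, 0.058], 0.91)]
spota [([0.663, 0.168, 0.017], 0.88)]
bowl [([0.604, -0.184, 0.008], 0.67)]
casket [([0.617, -0.492, -0.004], 0.63)]
tin [([0.64, 0.427, -0.002], 0.78)]
brush [([0.429, 0.422, 0.004], 0.81)]
side
jar_q_mid [([0.468, 0.075, 0.02], 0.63), ([0.427, 0.423, -0.001], 0.42)]
jar_s_mid [([0.456, -0.283, 0.029], 0.76)]
jar_p_mid [([0.464, -0.115, 0.041], 0.94)]
jar_r_mid [([0.45, 0.294, 0.057], 0.64)]
spota [([0.427, 0.421, 0.003], 0.72)]
bowl [([0.602, -0.188, 0.013], 0.65)]
casket [([0.614, -0.491, 0.003], 0.97), ([0.457, -0.283, 0.028], 0.65)]
tin [([0.641, 0.426, -0.003], 0.8)]
brush [([0.427, 0.421, 0.002], 0.84)]
1.0 [ 0.168819   -0.65353865  0.40467733] [-1.79997978e+02  4.65760010e-04 -1.65515404e+02] 0.08745290061098175
```

View pics/scene0.png

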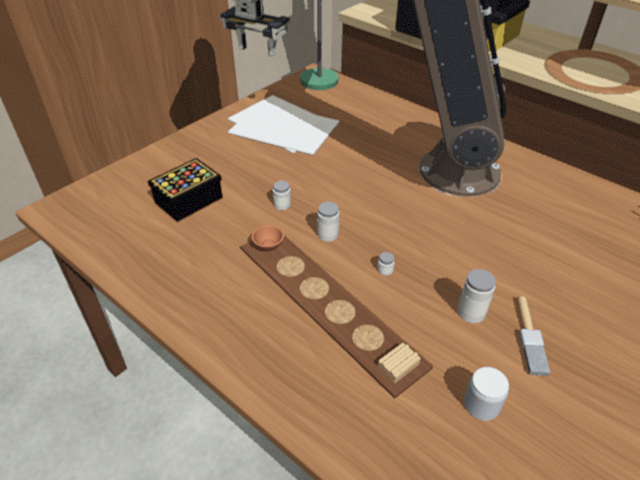

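View pics/side0.png

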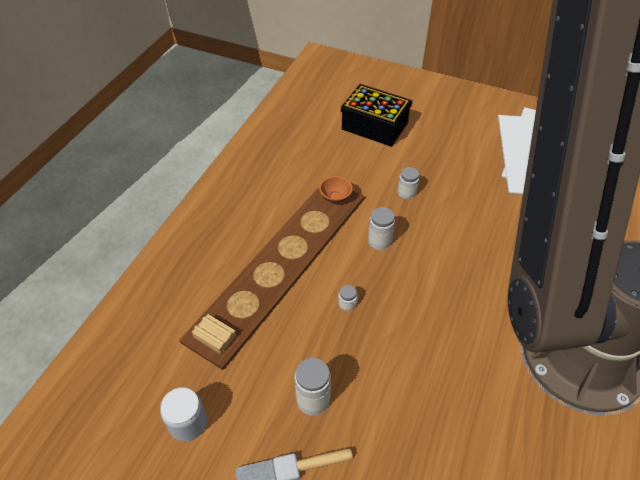

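```bash
python3 - <<'E'
from h import *
for c in ("scene","side"):
    s=ctrl.snapshot(c); print(c,"cam",np.round(-s["R"].T@s["t"],3),np.round(s["K"],0).tolist())
    for n in ["spota","spotb","spotc","spotd"]:
        for f in (ctrl.mark_of,ctrl.recognise):
            print(n,[(np.round(d["location"],3).tolist(),round(d["p"],2)) for d in f(s,n)[:5]])
        print([ (np.round(np.argwhere(d["pixels"]).mean(0)[::-1],1).tolist(),int(d["pixels"].sum())) for d in ctrl.trace(s,n)])
E
```

```text
scene cam [1.258 0.546 0.942] [[543.0, 0.0, 325.0], [0.0, 543.0, 244.0], [0.0, 0.0, 1.0]]
spota [([0.663, 0.167, 0.014], 0.93)]
spota [([0.664, 0.166, 0.015], 0.74)]
[([367.5, 337.9], 595), ([267.5, 237.4], 681), ([339.5, 312.3], 577)]
spotb [([0.638, -0.009, 0.011], 0.73)]
spotb [([0.639, -0.011, 0.014], 0.72)]
[([313.8, 288.3], 487), ([385.0, 263.4], 289)]
spotc [([0.651, 0.079, 0.012], 0.63)]
spotc [([0.656, 0.084, 0.011], 0.87)]
[([339.5, 311.9], 537)]
spotd [([0.62, -0.098, 0.013], 0.86)]
spotd [([0.623, -0.099, 0.012], 0.95), ([0.663, 0.168, 0.015], 0.26)]
[([290.9, 266.2], 438)]
side cam [0.259 0.695 1.012] [[572.0, 0.0, 322.0], [0.0, 572.0, 239.0], [0.0, 0.0, 1.0]]
spota [([0.662, 0.168, 0.009], 0.57)]
spota [([0.664, 0.169, 0.01], 0.8), ([0.62, -0.098, 0.013], 0.72)]
[([242.4, 304.1], 643)]
spotb [([0.635, -0.008, 0.011], 0.89)]
spotb [([0.631, -0.005, 0.014], 0.98)]
[([291.7, 247.1], 554)]
spotc [([0.654, 0.081, 0.01], 0.93), ([0.471, 0.075, 0.021], 0.51)]
spotc [([0.651, 0.08, 0.011], 0.74)]
[([268.6, 273.9], 586)]
spotd [([0.623, -0.1, 0.012], 0.96)]
spotd [([0.618, -0.1, 0.017], 0.89)]
[([314.8, 221.4], 446), ([312.6, 385.9], 1770)]
```

Both views agree. The terracotta bowl is at scene px (267,238), at the −y end of the plank, and the brush rest is at (400,362). Counted from the bowl, the spots are d (291,266), b (314,288), c (340,312) and a (368,338). The jars are s (282,195), p (328,222), q (386,264) and r (476,296).

```bash
cat >> h.py <<'E'
from scipy.spatial.transform import Rotation as Ro
H=ctrl.hold_point_z
def delta(x,y,zg,yaw=-99):
    "shift (mm) and turn (deg) in tool axes bringing grasp point to x,y,zg, tool down"
    o=ctrl.get_obs(); R=Ro.from_euler("xyz",o["orientation"],degrees=True)
    T=Ro.from_euler("xyz",[180,0,yaw],degrees=True)
    d=R.inv().apply(np.array([x,y,zg+H])-o["tool_pos"])*1000
    return np.round(d,1).tolist(),np.round((R.inv()*T).as_rotvec(degrees=True),2).tolist()
E
python3 - <<'E'
from h import *
L={}
for c in ("scene","side"):
    s=ctrl.snapshot(c); R,t,K=s["R"],s["t"],s["K"]
    for n in "abcd":
        m=max(ctrl.trace(s,"spot"+n),key=lambda d:d["p"])["pixels"]
        u=np.r_[np.argwhere(m).mean(0)[::-1],1]; C=-R.T@t; d=R.T@np.linalg.solve(K,u)
        print(c,n,np.round(C+d*(0.012-C[2])/d[2],4))
print("above s",delta(.4535,-.2835,.20))
E
```

```text
scene a [0.6667 0.1693 0.012 ]
scene b [ 0.6367 -0.0075  0.012 ]
scene c [0.6521 0.0814 0.012 ]Traceback (most recent call last):
  File "<stdin>", line 6, in <module>
ValueError: max() iterable argument is empty
```

```bash
python3 -c "
from h import *
print(delta(.4535,-.2835,.20))"
```

```text
([-368.2, 287.1, 45.3], [0.0, 0.0, -66.52])
```

```bash
python3 -m inch '[0,-368,287,45,0,0,-66.5,0,-368,287,45,0,0,-66.5,0,-368,287,45,0,0,-66.5,0,-368,287,45,0,0,-66.5,0,-368,287,45,0,0,-66.5]'; python3 -c "
from h import *
print(delta(.4535,-.2835,.20))"
```

```text
clock: 3.05
tool_pos: [0.3213, -0.4547, 0.3807]
orientation: [-180.0, -0.0, -122.2]
force: [1.2, 0.6, 0.0]
opening: 0.0875
gripper_force: 0.0
([-215.3, -20.6, 21.4], [-0.04, -0.02, -23.2])
```

```bash
python3 -m inch '[0,-215,-21,21,0,0,-23.2,0,-215,-21,21,0,0,-23.2,0,-215,-21,21,0,0,-23.2,0,-215,-21,21,0,0,-23.2,0,-215,-21,21,0,0,-23.2]'; python3 - <<'E'
from h import *
print(delta(.4535,-.2835,.042))
s=ctrl.snapshot("wrist"); cv2.imwrite("pics/w0.png",s["frame"][:,:,::-1])
for n in ["jar_s_mid","jar_p_mid"]: print([(np.round(d["location"],3).tolist(),round(d["p"],2)) for d in ctrl.mark_of(s,n)])
E
```

```text
clock: 3.55
tool_pos: [0.4559, -0.2834, 0.3596]
orientation: [-180.0, 0.0, -99.2]
force: [0.1, -0.9, -0.2]
opening: 0.0874
gripper_force: 0.0
([0.6, 2.4, 158.3], [-0.04, 0.01, -0.16])
[]
[([0.466, -0.114, 0.04], 0.93)]
```

View pics/w0.png

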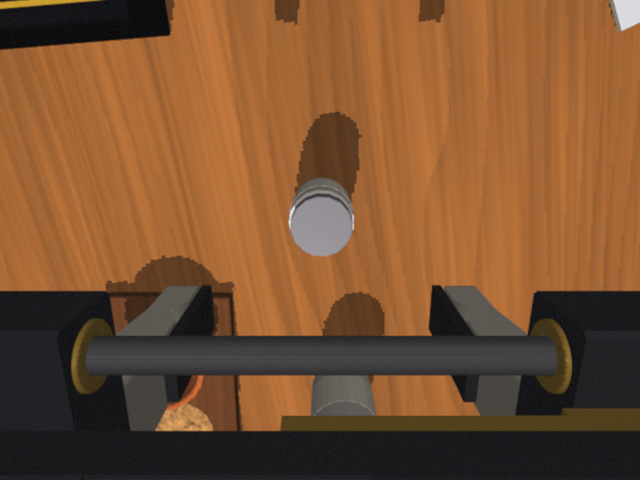

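The wrist view shows jar s's lid at (322,222), midway between the fingers, so the jar is lined up. I'm descending and gripping.

```bash
python3 -m inch '[0,0,2,45,0,0,0,0,0,2,90,0,0,0,0,0,2,125,0,0,0,0,0,2,148,0,0,0,0,0,2,158,0,0,0]'; python3 -m inch '[1,0,0,0,0,0,0,1,0,0,0,0,0,0,1,0,0,0,0,0,0,1,0,0,0,0,0,0,1,0,0,0,0,0,0]'; python3 -c "
from h import *
print(delta(.6365,-.0085,.17))"
```

```text
clock: 4.2
tool_pos: [0.4504, -0.2868, 0.1996]
orientation: [179.8, 0.0, -99.4]
force: [-0.6, -0.1, 0.5]
opening: 0.0879
gripper_force: 0.0
clock: 4.7
tool_pos: [0.4521, -0.286, 0.2026]
orientation: [-179.9, -0.0, -99.3]
force: [0.6, 0.3, -0.1]
opening: 0.0533
gripper_force: 0.0
([-303.8, -137.1, -126.5], [-0.1, -0.01, -0.34])
```

```bash
python3 -m inch '[1,0,0,0,0,0,0,1,0,0,0,0,0,0,1,0,0,0,0,0,0,1,0,0,0,0,0,0]'; python3 -m inch '[1,0,0,-20,0,0,0,1,0,0,-60,0,0,0,1,0,0,-100,0,0,0,1,0,0,-128,0,0,0,1,0,0,-128,0,0,0]';  python3 -c "
from h import *
print(delta(.6365,-.0085,.17))"
```

```text
clock: 5.1
tool_pos: [0.4524, -0.286, 0.2024]
orientation: [-179.9, -0.0, -99.3]
force: [-0.8, 1.5, 6.0]
opening: 0.0458
gripper_force: 30.0
clock: 5.6
tool_pos: [0.4529, -0.2864, 0.3339]
orientation: [-179.6, -0.1, -99.3]
force: [0.4, 0.8, -1.1]
opening: 0.0452
gripper_force: 30.0
([-303.9, -136.2, 5.2], [-0.4, -0.07, -0.31])
```

```bash
python3 -m inch '[1,-40,-18,0,0,0,0,1,-83,-37,0,0,0,0,1,-128,-57,0,0,0,0,1,-170,-76,0,0,0,0,1,-210,-94,0,0,0,0]'; python3 -m inch '[1,-35,-16,0,0,0,0,1,-67,-30,0,0,0,0,1,-90,-40,0,0,0,0,1,-94,-42,0,0,0,0,1,-94,-42,0,0,0,0]';  python3 -c "
from h import *
print(delta(.6365,-.0085,.056))"
```

```text
clock: 6.1
tool_pos: [0.5792, -0.0921, 0.3287]
orientation: [179.9, -0.0, -99.3]
force: [0.7, -1.1, -0.3]
opening: 0.046
gripper_force: 30.0
clock: 6.6
tool_pos: [0.6354, -0.0077, 0.3286]
orientation: [179.9, -0.0, -99.3]
force: [0.1, 0.3, -0.8]
opening: 0.0456
gripper_force: 30.0
([0.6, -1.4, 113.3], [0.09, -0.03, -0.3])
```

```bash
python3 -m inch '[1,0,-1,40,0,0,0,1,0,-1,75,0,0,0,1,0,-1,98,0,0,0,1,0,-1,108,0,0,0,1,0,-1,112,0,0,0]'; python3 -m inch '[1,0,0,1,0,0,0,1,0,0,2,0,0,0,1,0,0,2,0,0,0]'
```

```text
clock: 7.1
tool_pos: [0.6359, -0.0093, 0.2169]
orientation: [179.9, -0.0, -99.4]
force: [0.6, 1.3, 0.1]
opening: 0.0453
gripper_force: 30.0
clock: 7.4
tool_pos: [0.6368, -0.0083, 0.2169]
orientation: [-179.9, 0.0, -99.3]
force: [0.4, 0.1, -0.8]
opening: 0.0451
gripper_force: 30.0
```

```bash
python3 -m inch '[1,0,0,1,0,0,0,1,0,0,2,0,0,0,1,0,0,2,0,0,0]';python3 -m inch '[1,0,0,1,0,0,0,1,0,0,1,0,0,0,1,0,0,1,0,0,0]'
```

```text
clock: 7.7
tool_pos: [0.6366, -0.0081, 0.2144]
orientation: [-179.9, 0.0, -99.3]
force: [-2.1, 0.5, 4.5]
opening: 0.0451
gripper_force: 30.0
clock: 8.0
tool_pos: [0.6366, -0.0081, 0.2144]
orientation: [-179.9, 0.0, -99.3]
force: [-5.1, 0.9, 11.7]
opening: 0.0458
gripper_force: 30.0
```

```bash
python3 -m inch '[0,0,0,0,0,0,0,0,0,0,0,0,0,0,0,0,0,0,0,0,0,0,0,0,0,0,0,0,0,0,0,0,0,0,0]'; python3 -m inch '[0,0,0,0,0,0,0,0,0,0,-10,0,0,0,0,0,0,-50,0,0,0,0,0,0,-100,0,0,0,0,0,0,-130,0,0,0]'; python3 - <<'E'
from h import *
s=ctrl.snapshot("scene")
print([(np.round(d["location"],3).tolist(),round(d["p"],2)) for d in ctrl.mark_of(s,"jar_s_mid")])
print(delta(.4650,-.1135,.20))
E
```

```text
clock: 8.5
tool_pos: [0.6364, -0.0083, 0.2124]
orientation: [180.0, -0.0, -99.3]
force: [0.3, -0.4, 0.8]
opening: 0.0799
gripper_force: 0.0
clock: 9.0
tool_pos: [0.637, -0.0084, 0.3474]
orientation: [-179.8, 0.0, -99.3]
force: [0.1, 0.5, 0.6]
opening: 0.088
gripper_force: 0.0
[([0.635, -0.003, 0.049], 0.73)]
([131.8, 153.4, -11.7], [-0.54, 0.17, -0.3])
```

```bash
python3 -m inch '[0,30,35,-12,0,0,0,0,60,70,-12,0,0,0,0,92,107,-12,0,0,0,0,120,140,-12,0,0,0,0,132,153,-12,0,0,0]';  python3 -m inch '[0,0,0,0,0,0,0]'; python3 -c "
from h import *
print(delta(.465,-.1135,.06))"
```

```text
clock: 9.6
tool_pos: [0.4606, -0.1151, 0.3551]
orientation: [180.0, 0.0, -99.4]
force: [1.0, 0.0, 0.9]
opening: 0.0875
gripper_force: 0.0
clock: 9.7
tool_pos: [0.4621, -0.1147, 0.3555]
orientation: [-179.9, 0.0, -99.4]
force: [1.4, -0.4, -0.1]
opening: 0.0874
gripper_force: 0.0
([-1.6, -2.5, 136.2], [-0.06, 0.03, -0.43])
```

```bash
python3 -m inch '[0,-2,-2,40,0,0,0,0,-2,-2,80,0,0,0,0,-2,-2,115,0,0,0,0,-2,-2,132,0,0,0,0,-2,-2,138,0,0,0]'; python3 -m inch '[1,0,0,0,0,0,0,1,0,0,0,0,0,0,1,0,0,0,0,0,0,1,0,0,0,0,0,0,1,0,0,0,0,0,0]';  python3 -m inch '[1,0,0,0,0,0,0,1,0,0,0,0,0,0,1,0,0,0,0,0,0]'; python3 -m inch '[1,0,0,-20,0,0,0,1,0,0,-60,0,0,0,1,0,0,-100,0,0,0,1,0,0,-130,0,0,0,1,0,0,-130,0,0,0]';  python3 -c "
from h import *
print(delta(.651,.0803,.19))"
```

```text
clock: 10.2
tool_pos: [0.4667, -0.1117, 0.2147]
orientation: [179.8, -0.1, -99.3]
force: [-0.4, 1.1, -0.0]
opening: 0.0876
gripper_force: 0.0
clock: 10.7
tool_pos: [0.4664, -0.112, 0.2174]
orientation: [-179.9, 0.0, -99.3]
force: [-0.6, 1.3, 7.0]
opening: 0.0538
gripper_force: 30.1
clock: 11.0
tool_pos: [0.4664, -0.112, 0.2174]
orientation: [-180.0, 0.0, -99.3]
force: [-3.3, 1.8, 6.4]
opening: 0.0535
gripper_force: 30.0
clock: 11.5
tool_pos: [0.4675, -0.1121, 0.3511]
orientation: [-179.5, 0.1, -99.3]
force: [0.9, -0.4, -1.1]
opening: 0.054
gripper_force: 30.0
([-219.5, -150.0, 3.4], [-0.46, 0.1, -0.31])
```

```bash
python3 -m inch '[1,-35,-24,0,0,0,0,1,-75,-51,0,0,0,0,1,-115,-79,0,0,0,0,1,-150,-103,0,0,0,0,1,-185,-126,0,0,0,0]'; python3 -m inch '[1,-25,-17,0,0,0,0,1,-34,-24,0,0,0,0,1,-34,-24,0,0,0,0]';  python3 -c "
from h import *
print(delta(.651,.0803,.0735))"
```

```text
clock: 12.0
tool_pos: [0.6215, 0.0515, 0.3455]
orientation: [179.9, -0.0, -99.3]
force: [1.1, -0.3, -1.8]
opening: 0.0534
gripper_force: 30.0
clock: 12.3
tool_pos: [0.6504, 0.0807, 0.3448]
orientation: [179.9, -0.1, -99.3]
force: [-0.8, -0.0, -1.7]
opening: 0.0533
gripper_force: 30.0
([0.2, -0.9, 112.0], [0.11, -0.05, -0.29])
```

```bash
python3 -m inch '[1,0,0,40,0,0,0,1,0,0,75,0,0,0,1,0,0,100,0,0,0,1,0,0,110,0,0,0,1,0,0,113,0,0,0]'; python3 -m inch '[1,0,0,1,0,0,0,1,0,0,2,0,0,0,1,0,0,2,0,0,0]'; python3 -m inch '[1,0,0,1,0,0,0,1,0,0,1,0,0,0]'
```

```text
clock: 12.8
tool_pos: [0.6492, 0.0788, 0.2327]
orientation: [179.9, -0.1, -99.4]
force: [0.1, 0.0, -1.8]
opening: 0.0539
gripper_force: 30.0
clock: 13.1
tool_pos: [0.6502, 0.0797, 0.233]
orientation: [-179.9, 0.1, -99.3]
force: [0.9, 0.3, -1.0]
opening: 0.0536
gripper_force: 30.0
clock: 13.3
tool_pos: [0.6499, 0.0797, 0.2311]
orientation: [-180.0, 0.0, -99.3]
force: [-0.1, -0.2, -1.5]
opening: 0.0536
gripper_force: 30.0
```

```bash
python3 -m inch '[1,0,0,1,0,0,0,1,0,0,1,0,0,0,1,0,0,1,0,0,0]'; python3 -m inch '[1,0,0,1,0,0,0,1,0,0,1,0,0,0,1,0,0,1,0,0,0]'
```

```text
clock: 13.6
tool_pos: [0.6499, 0.0797, 0.2296]
orientation: [180.0, -0.0, -99.3]
force: [-0.5, 0.2, -1.4]
opening: 0.0534
gripper_force: 30.0
clock: 13.9
tool_pos: [0.6499, 0.0797, 0.2294]
orientation: [-180.0, -0.0, -99.3]
force: [-2.9, 0.1, 5.2]
opening: 0.0534
gripper_force: 30.0
```

Contact. I'm releasing and going to jar q, whose target is spot d.

```bash
python3 -m inch '[0,0,0,0,0,0,0,0,0,0,0,0,0,0,0,0,0,0,0,0,0,0,0,0,0,0,0,0,0,0,0,0,0,0,0]'; python3 -m inch '[0,0,0,0,0,0,0,0,0,0,-10,0,0,0,0,0,0,-50,0,0,0,0,0,0,-90,0,0,0,0,0,0,-90,0,0,0]'; python3 - <<'E'
from h import *
s=ctrl.snapshot("scene")
print([(np.round(d["location"],3).tolist(),round(d["p"],2)) for d in ctrl.mark_of(s,"jar_p_mid")])
print(delta(.4685,.073,.17))
E
```

```text
clock: 14.4
tool_pos: [0.6499, 0.0797, 0.2286]
orientation: [180.0, -0.0, -99.3]
force: [-0.2, -0.1, 0.3]
opening: 0.0854
gripper_force: 0.0
clock: 14.9
tool_pos: [0.6518, 0.0801, 0.326]
orientation: [-179.4, 0.2, -99.3]
force: [0.4, -0.2, 1.0]
opening: 0.0874
gripper_force: 0.0
[]
([36.1, 178.0, -9.1], [-0.17, 0.11, -0.34])
```

```bash
python3 -m inch '[0,7,35,-9,0,0,0,0,16,80,-9,0,0,0,0,25,125,-9,0,0,0,0,34,165,-9,0,0,0,0,36,178,-9,0,0,0]';  python3 -m inch '[0,0,0,0,0,0,0,0,0,0,0,0,0,0]'; python3 - <<'E'
from h import *
for c in ("wrist","scene"):
    s=ctrl.snapshot(c)
    for n in ("jar_q_mid","jar_p_mid"): print([(np.round(d["location"],3).tolist(),round(d["p"],2)) for d in ctrl.mark_of(s,n)])
print(delta(.4685,.073,.025))
E
```

```text
clock: 15.5
tool_pos: [0.4646, 0.0719, 0.3269]
orientation: [179.9, -0.0, -99.3]
force: [-0.2, 0.4, 0.3]
opening: 0.0875
gripper_force: 0.0
clock: 15.7
tool_pos: [0.469, 0.0734, 0.3279]
orientation: [-180.0, 0.0, -99.3]
force: [0.1, 0.3, -0.1]
opening: 0.0873
gripper_force: 0.0
[([0.47, 0.078, 0.021], 0.9)]
[([0.65, 0.077, 0.053], 0.61)]
[([0.62, -0.1, 0.009], 0.74), ([0.468, 0.071, 0.025], 0.64)]
[([0.65, 0.079, 0.055], 0.61), ([0.65, 0.08, 0.015], 0.3)]
([0.1, 0.4, 142.9], [0.04, -0.04, -0.38])
```

```bash
python3 -m inch '[0,0,0,40,0,0,0,0,0,0,80,0,0,0,0,0,0,118,0,0,0,0,0,0,137,0,0,0,0,0,0,143,0,0,0]'; python3 -m inch '[1,0,0,0,0,0,0,1,0,0,0,0,0,0,1,0,0,0,0,0,0,1,0,0,0,0,0,0,1,0,0,0,0,0,0]';  python3 -m inch '[1,0,0,0,0,0,0,1,0,0,0,0,0,0,1,0,0,0,0,0,0,1,0,0,0,0,0,0,1,0,0,0,0,0,0]'; python3 -m inch '[1,0,0,-20,0,0,0,1,0,0,-60,0,0,0,1,0,0,-105,0,0,0,1,0,0,-150,0,0,0,1,0,0,-150,0,0,0]';  python3 -c "
from h import *
print(delta(.622,-.098,.175))"
```

```text
clock: 16.5
tool_pos: [0.4679, 0.0726, 0.1823]
orientation: [179.8, -0.2, -99.4]
force: [-1.3, 0.2, -0.1]
opening: 0.0878
gripper_force: 0.0
clock: 17.0
tool_pos: [0.4686, 0.0732, 0.1854]
orientation: [-179.9, 0.1, -99.3]
force: [0.6, -0.1, 0.6]
opening: 0.0534
gripper_force: 0.0
clock: 17.5
tool_pos: [0.4686, 0.0732, 0.1849]
orientation: [-180.0, 0.0, -99.3]
force: [-0.5, 1.0, 6.5]
opening: 0.0375
gripper_force: 30.0
clock: 18.0
tool_pos: [0.47, 0.0737, 0.3406]
orientation: [-179.5, 0.3, -99.3]
force: [0.9, 0.6, -2.3]
opening: 0.0374
gripper_force: 30.0
([145.0, -177.6, 7.0], [-0.49, 0.32, -0.28])
```

```bash
python3 -m inch '[1,25,-30,0,0,0,0,1,55,-67,0,0,0,0,1,85,-104,0,0,0,0,1,115,-141,0,0,0,0,1,138,-169,0,0,0,0]'; python3 -m inch '[1,7,-9,0,0,0,0,1,7,-9,0,0,0,0,1,7,-9,0,0,0,0]';  python3 -c "
from h import *
print(delta(.622,-.098,.0376))"
```

```text
clock: 18.5
tool_pos: [0.614, -0.0927, 0.3336]
orientation: [179.9, -0.0, -99.4]
force: [0.2, 1.2, -0.1]
opening: 0.0374
gripper_force: 30.0
clock: 18.8
tool_pos: [0.6199, -0.0987, 0.3338]
orientation: [179.9, -0.0, -99.4]
force: [-0.5, -0.4, -1.1]
opening: 0.0373
gripper_force: 30.0
([-1.0, -2.2, 136.9], [0.09, -0.0, -0.37])
```

```bash
python3 -m inch '[1,-1,-2,45,0,0,0,1,-1,-2,90,0,0,0,1,-1,-2,118,0,0,0,1,-1,-2,130,0,0,0,1,-1,-2,134,0,0,0]'; python3 -m inch '[1,0,0,1,0,0,0,1,0,0,2,0,0,0,1,0,0,2,0,0,0]'; python3 -m inch '[1,0,0,1,0,0,0,1,0,0,1.5,0,0,0,1,0,0,1.5,0,0,0]'
```

```text
clock: 19.3
tool_pos: [0.6221, -0.0973, 0.2]
orientation: [179.9, -0.0, -99.3]
force: [0.2, 0.2, -0.1]
opening: 0.0374
gripper_force: 30.0
clock: 19.6
tool_pos: [0.6231, -0.0981, 0.2002]
orientation: [-179.9, 0.0, -99.3]
force: [-0.4, -0.1, -0.6]
opening: 0.038
gripper_force: 30.0
clock: 19.9
tool_pos: [0.6227, -0.0983, 0.1974]
orientation: [-180.0, 0.0, -99.4]
force: [-0.5, -0.3, -0.1]
opening: 0.0374
gripper_force: 30.0
```

```bash
python3 -m inch '[1,0,0,0.5,0,0,0,1,0,0,1,0,0,0,1,0,0,1,0,0,0]'; python3 -m inch '[1,0,0,0.5,0,0,0,1,0,0,0.5,0,0,0]'
```

```text
clock: 20.2
tool_pos: [0.6227, -0.0983, 0.197]
orientation: [-180.0, -0.0, -99.3]
force: [-1.8, 0.8, 6.9]
opening: 0.0375
gripper_force: 30.0
clock: 20.4
tool_pos: [0.6227, -0.0983, 0.1969]
orientation: [-180.0, -0.0, -99.3]
force: [-4.2, 0.3, 11.0]
opening: 0.0371
gripper_force: 30.0
```

```bash
python3 -m inch '[0,0,0,0,0,0,0,0,0,0,0,0,0,0,0,0,0,0,0,0,0,0,0,0,0,0,0,0,0,0,0,0,0,0,0]'; python3 -m inch '[0,0,0,0,0,0,0,0,0,0,-10,0,0,0,0,0,0,-50,0,0,0,0,0,0,-100,0,0,0,0,0,0,-145,0,0,0]'; python3 -m inch '[0,0,0,-20,0,0,0,0,0,0,-20,0,0,0]'; python3 - <<'E'
from h import *
print(delta(.4495,.2935,.20))
E
```

```text
clock: 20.9
tool_pos: [0.6226, -0.0983, 0.1955]
orientation: [180.0, -0.0, -99.3]
force: [0.1, -0.3, 0.4]
opening: 0.0719
gripper_force: 0.0
clock: 21.4
tool_pos: [0.6225, -0.0983, 0.3435]
orientation: [-180.0, -0.0, -99.3]
force: [0.8, 0.9, -0.3]
opening: 0.0877
gripper_force: 0.0
clock: 21.6
tool_pos: [0.6234, -0.0983, 0.3661]
orientation: [-179.5, 0.1, -99.3]
force: [0.9, -0.7, -0.1]
opening: 0.0876
gripper_force: 0.0
([-358.5, 235.0, 5.5], [-0.45, 0.09, -0.31])
```

```bash
python3 -m inch '[0,-35,23,0,0,0,0,0,-75,49,0,0,0,0,0,-115,75,0,0,0,0,0,-155,101,0,0,0,0,0,-195,127,0,0,0,0]'; python3 -m inch '[0,-40,26,0,0,0,0,0,-80,53,0,0,0,0,0,-120,79,0,0,0,0,0,-150,99,0,0,0,0,0,-163,108,0,0,0,0]';  python3 -m inch '[0,0,0,0,0,0,0,0,0,0,0,0,0,0]'; python3 - <<'E'
from h import *
for c in ("wrist","side"):
    s=ctrl.snapshot(c)
    print([(np.round(d["location"],3).tolist(),round(d["p"],2)) for d in ctrl.mark_of(s,"jar_r_mid")])
print(delta(.4495,.2935,.08))
E
```

```text
clock: 22.1
tool_pos: [0.5277, 0.1161, 0.3605]
orientation: [180.0, -0.0, -99.4]
force: [1.7, 1.2, -0.9]
opening: 0.0877
gripper_force: 0.0
clock: 22.6
tool_pos: [0.4475, 0.2955, 0.3605]
orientation: [180.0, -0.0, -99.2]
force: [-0.1, 0.3, -0.3]
opening: 0.0877
gripper_force: 0.0
clock: 22.8
tool_pos: [0.4488, 0.2928, 0.3604]
orientation: [180.0, -0.0, -99.3]
force: [-0.1, 0.2, 0.8]
opening: 0.0873
gripper_force: 0.0
[]
[([0.452, 0.295, 0.058], 0.71)]
([-1.4, 0.1, 121.3], [0.01, -0.01, -0.44])
```

```bash
python3 -m inch '[0,-1,-1,35,0,0,0,0,-1,-1,70,0,0,0,0,-1,-1,100,0,0,0,0,-1,-1,115,0,0,0,0,-1,-1,121,0,0,0]'; python3 -m inch '[1,0,0,0,0,0,0,1,0,0,0,0,0,0,1,0,0,0,0,0,0,1,0,0,0,0,0,0,1,0,0,0,0,0,0]';  python3 -m inch '[1,0,0,0,0,0,0,1,0,0,0,0,0,0]'; python3 -m inch '[1,0,0,-20,0,0,0,1,0,0,-60,0,0,0,1,0,0,-100,0,0,0,1,0,0,-130,0,0,0,1,0,0,-130,0,0,0]';  python3 -c "
from h import *
print(delta(.6655,.169,.20))"
```

```text
clock: 23.5
tool_pos: [0.4501, 0.2928, 0.2379]
orientation: [179.9, -0.2, -99.4]
force: [-0.2, 0.5, 0.2]
opening: 0.0875
gripper_force: 0.0
clock: 24.0
tool_pos: [0.4502, 0.2942, 0.2406]
orientation: [-179.9, 0.1, -99.3]
force: [-2.0, -0.4, 5.0]
opening: 0.0617
gripper_force: 30.0
clock: 24.2
tool_pos: [0.4502, 0.2943, 0.2406]
orientation: [-179.9, 0.1, -99.3]
force: [-2.9, -0.3, 6.6]
opening: 0.0616
gripper_force: 30.0
clock: 24.7
tool_pos: [0.4507, 0.2947, 0.3743]
orientation: [-179.8, 0.4, -99.3]
force: [0.5, 1.5, -3.0]
opening: 0.0615
gripper_force: 30.0
([89.4, -232.2, 15.4], [-0.25, 0.37, -0.3])
```

```bash
python3 -m inch '[1,12,-32,0,0,0,0,1,28,-72,0,0,0,0,1,43,-112,0,0,0,0,1,59,-152,0,0,0,0,1,74,-192,0,0,0,0]'; python3 -m inch '[1,11,-28,0,0,0,0,1,15,-40,0,0,0,0,1,15,-40,0,0,0,0,1,15,-40,0,0,0,0]';  python3 -c "
from h import *
print(delta(.6655,.169,.0936))"
```

```text
clock: 25.2
tool_pos: [0.6284, 0.1887, 0.3683]
orientation: [179.9, -0.0, -99.3]
force: [0.3, 0.9, -1.2]
opening: 0.0614
gripper_force: 30.0
clock: 25.6
tool_pos: [0.664, 0.1686, 0.3685]
orientation: [179.9, -0.0, -99.4]
force: [0.6, 0.6, -2.9]
opening: 0.0617
gripper_force: 30.0
([-0.8, -1.6, 115.6], [0.1, -0.04, -0.37])
```

```bash
python3 -m inch '[1,-1,-1,40,0,0,0,1,-1,-1,75,0,0,0,1,-1,-1,100,0,0,0,1,-1,-1,110,0,0,0,1,-1,-1,113,0,0,0]'; python3 -m inch '[1,0,0,1,0,0,0,1,0,0,2,0,0,0,1,0,0,2,0,0,0]'; python3 -m inch '[1,0,0,1,0,0,0,1,0,0,1.5,0,0,0,1,0,0,1.5,0,0,0]'; python3 -m inch '[1,0,0,0.5,0,0,0,1,0,0,1,0,0,0,1,0,0,1,0,0,0]'
```

```text
clock: 26.1
tool_pos: [0.6649, 0.17, 0.2559]
orientation: [179.9, -0.1, -99.3]
force: [0.3, -0.7, -2.0]
opening: 0.0618
gripper_force: 30.0
clock: 26.4
tool_pos: [0.6659, 0.1695, 0.256]
orientation: [-179.9, 0.1, -99.3]
force: [0.2, -0.2, -1.5]
opening: 0.0619
gripper_force: 30.0
clock: 26.7
tool_pos: [0.6657, 0.1692, 0.2533]
orientation: [-180.0, 0.0, -99.4]
force: [0.6, -0.0, -2.1]
opening: 0.0617
gripper_force: 30.0
clock: 27.0
tool_pos: [0.6657, 0.1693, 0.2527]
orientation: [-180.0, 0.0, -99.3]
force: [-3.0, -1.3, 3.3]
opening: 0.0616
gripper_force: 30.0
```

Contact. I'm releasing, lifting clear and checking.

```bash
python3 -m inch '[0,0,0,0,0,0,0,0,0,0,0,0,0,0,0,0,0,0,0,0,0,0,0,0,0,0,0,0,0,0,0,0,0,0,0]'; python3 -m inch '[0,0,0,0,0,0,0,0,0,0,-10,0,0,0,0,0,0,-50,0,0,0,0,0,0,-100,0,0,0,0,0,0,-145,0,0,0]'; python3 -m inch '[0,100,0,-30,0,0,0,0,100,100,-30,0,0,0,0,100,200,-30,0,0,0,0,100,200,-30,0,0,0,0,100,200,-30,0,0,0]'; python3 - <<'E'
from h import *
for c in ("scene","side"):
    s=ctrl.snapshot(c); cv2.imwrite(f"pics/{c}9.png",s["frame"][:,:,::-1])
    for n in ["jar_q_mid","jar_s_mid","jar_p_mid","jar_r_mid","casket","tin","brush"]:
        print(n,[(np.round(d["location"],3).tolist(),round(d["p"],2)) for d in ctrl.mark_of(s,n)])
E
```

```text
clock: 27.5
tool_pos: [0.6657, 0.1693, 0.2521]
orientation: [-180.0, 0.0, -99.3]
force: [0.4, 0.0, 0.2]
opening: 0.087
gripper_force: 0.0
clock: 28.0
tool_pos: [0.6656, 0.1692, 0.4001]
orientation: [-179.9, 0.0, -99.3]
force: [0.6, 0.6, 0.8]
opening: 0.0881
gripper_force: 0.0
clock: 28.5
tool_pos: [0.4593, 0.1025, 0.4274]
orientation: [-180.0, 0.0, -99.4]
force: [-0.1, 1.8, 0.5]
opening: 0.0875
gripper_force: 0.0
jar_q_mid [([0.622, -0.099, 0.037], 0.66)]
jar_s_mid [([0.635, -0.007, 0.046], 0.71)]
jar_p_mid [([0.649, 0.077, 0.052], 0.59)]
jar_r_mid [([0.666, 0.169, 0.072], 0.67), ([0.651, 0.082, 0.013], 0.65), ([0.617, -0.493, -0.002], 0.41)]
casket [([0.618, -0.488, -0.001], 0.79)]
tin [([0.638, 0.426, -0.002], 0.67)]
brush []
jar_q_mid [([0.623, -0.097, 0.031], 0.63)]
jar_s_mid [([0.638, -0.005, 0.042], 0.65)]
jar_p_mid [([0.646, 0.076, 0.057], 0.67)]
jar_r_mid [([0.668, 0.171, 0.066], 0.8)]
casket []
tin [([0.638, 0.429, -0.001], 0.61)]
brush [([0.425, 0.42, 0.003], 0.93)]
```

View pics/scene9.png

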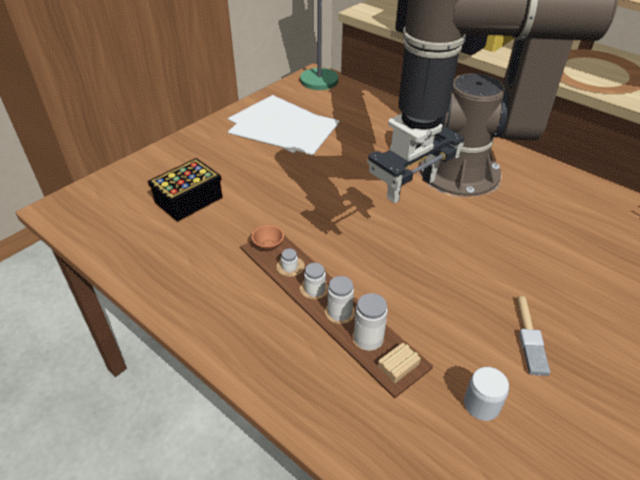

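View pics/side9.png

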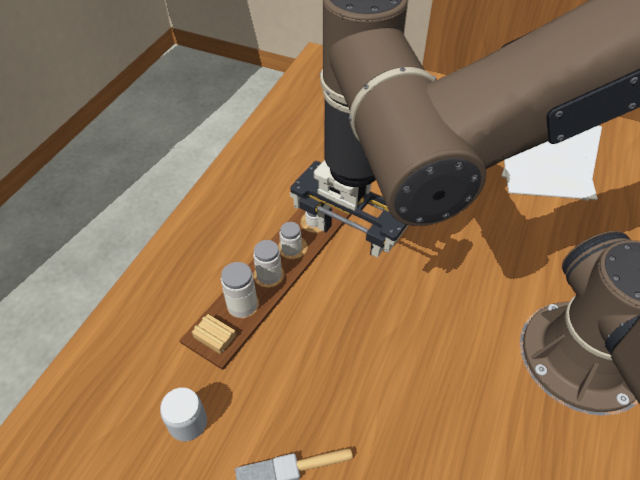

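The pictures show the four jars upright on their spots in rising order from the bowl: scene px (289,262), (314,280), (340,299) and (370,322). The casket, can and brush are where they started, and the arm is clear.

```bash
python3 -m inch '[0,0,0,0,0,0,0,0,0,0,0,0,0,0]'; python3 -c "
from h import *
print(ctrl.close_job())"
```

```text
clock: 29.5
tool_pos: [0.4611, 0.1033, 0.4267]
orientation: [-180.0, -0.0, -99.3]
force: [-0.3, -0.9, 0.2]
opening: 0.0878
gripper_force: 0.0
the job is handed in; nothing more can be done
None
```

The job is handed in at about 29.5 s: the final pictures show all four jars upright on their spots, smallest next to the bowl and largest farthest, with the box, can and brush where they were; no verdict came back.

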